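# Check the chess box with the straightedge

### The job

Check the front of the beech chess box for warp: take the straightedge by its wooden grip bar, bring its free long edge up gently flush against the box's front (the long side nearest the robot), flat on the table and centred on the box, and keep it there for a moment. Then lift it clear and hold it steady and level over the middle of the lid, along the box and some 5 cm or more above it, ready for checking the lid next: finish while still holding it there. Do not shove the box out of place and leave the knight, the bowl and the lamp alone.

Things in the scene. Friction and masses are not known exactly. Their poses are not given: they have to be found in the camera images.
- straightedge: loose aluminium plate 60 (x) x 240 (y) x 5 mm, about 0.2 kg, flat on the table left or right of the box, +x pointing away from the robot within 0.8 rad. On top a wooden grip bar 12 mm wide (x), 120 mm long (y), up to 36 mm high, its centre line at x = -12 mm: 42 mm from the free long edge (+x), 18 mm from the other. Balances at the bar's middle. Origin: centre of the underside; y lengthwise, z up
- edge_left (a point): point on the straightedge's free long edge, at its underside: 30 mm along +x and 80 mm along +y from the straightedge's origin
- edge_right (a point): the same, 80 mm along -y from the origin
- grip (a point): point in the middle of the grip bar, 26 mm above the plate's underside: where to pinch it, fingers closing along the straightedge's x
- box: lidded beech box with a sliding top (closed), full of chessmen, 1.6 kg, standing loose on the table: 110 (x, depth) x 200 (y, length) x 55 mm high. Origin: centre of its underside, z up. Its flat front is the face at x = -55 mm, towards the robot; its yaw is within 0.35 rad. A firm push slides it; a touch of 3 N does not
- knight: white porcelain chess knight, 48 mm across the foot and 95 mm high, standing loose beyond the box; origin: centre of its foot, z up. Bystander
- bowl: round steel bowl of spare pawns, rim diameter 104 mm, 42 mm high, loose, at the side of the box where the straightedge is not; origin: centre of its underside. Bystander
- lamp: compact aluminium table lamp with a press button on its foot, fixed to the table beyond the box, foot 110 mm across, 205 mm high; origin: centre of its foot. Bystander
Mind the look-alikes: they are no part of the job. Of the things shaped like the straightedge, the aluminium one is meant.

How it is judged:
By the outcome, as a careful person would: the job done as asked, in the order asked, and still so for the second after the job is handed in, while the arm keeps its last pose, push and grip.
It also fails if it takes over 54 s, if anything falls off the work surface, if the arm or the gripper's body presses on something with over 40 N, if the wrist force passes 120 N, or if a joint passes its speed limit or range.

### The arm

A 7-joint arm with a two-finger parallel gripper is mounted at the origin on the work surface. World frame = base frame: x ahead of the robot, y to its left, z up, the work surface at z = 0. Lengths are in m, angles in rad, forces in N, time in s.
With the tool pointing down it reaches from about 0.35 to 0.9 m from the base axis. Payload 8.1 kg.
Tool frame: the origin (TCP) lies at the very end of the fingers, on their centre line; the grasp point (between the pads) lies 19 mm behind it (arm.tcp_to_grasp is the z of the grasp point in the tool frame, in m); z points along the fingers, y is the line along which they close (so a half turn about z gives the same grasp; the last joint's range is limited). The gripper opens to 92 mm and grips with 3 to 60 N. Pads are 19 mm wide; open, the fingers measure 130 mm over their backs; the gripper's body (75 mm by 190 mm) begins 47 mm behind the grasp point.
Start: joints at [1.202, 0.434, 0.025, 1.573, -0.012, 1.134, -0.075], TCP at [0.164, -0.603, 0.227] pointing down, gripper open.
Joint ranges: [-2.62, 2.62], [-0.44, 2.09], [-1.27, 1.32], [0.08, 2.57], [-1.32, 4.46], [0.12, 2], [-2.74, 2.74]. Speed limits (rad/s): [2.22, 2.22, 3.01, 3.01, 3.14, 3.14, 3.14].

### API

Orientations are given as a rotation vector (axis times angle).
In Python, from cell import readout, vision, sign_off, arm gives the robot as it stands. The module is installed in compiled form; this text tells all that it offers.
- The arm moves only by the shell command python3 -m creep 'ROWS' [FORCE]. ROWS is JSON, a list of rows, each a list of 5 numbers: the shift along the tool's x, y, z in units of 4 cm (1.0 is 4 cm), then the turn about the tool's z in units of 4 degrees (1.0 is 4 degrees), then the opening, from 0 (shut) to 1 (fully open). A call has 1 to 12 rows; each row shifts and turns the commanded pose from where the row before left it, along the tool's axes as they then stand; what a row does not reach is not made up. A row lasts 1/8 s, in which the tool goes at most 62.5 mm and 10.7 degrees, less where a joint would pass 70% of its speed; a pose out of reach is approached as far as the arm can. A call with a number of a shift or a turn outside -1 to 1 is refused whole. A call with a gripper value outside its range is refused whole. The fingers move at their own pace and stop on an object; FORCE is the grip in N (left out, the last holds). Time passes only in rows, so rows that do not move let the fingers close. It gives the time, the measured TCP pose, the force, the opening and the grip force at its end, in the units of the state.
- readout.observe(): the state, without advancing time (a new reading comes with each control period).
- vision.get_image(name): name is "side" or "top"; returns a dict with "pixels" (400x640x3 uint8, blue, green, red), "z_map" (400x640 float32, m along the optical axis (not along the pixel's ray), 0 where there is no reading), "camera_matrix" (3x3 intrinsics, pixels), "position" and "rotation" of the camera in the world. Camera axes: x right, y up, looking along -z (the intrinsics and any distortion apply to the point x, -y, -z); pixel columns grow to the right and rows downward; lengths in m; the calibration is good to about 2 mm. A picture is of the moment at which its call begins.
- sign_off(): hands the job in; it is judged then, once.
The state is a dict: "clock": time; "joints": joint angles; "dq": joint speeds; "joint_efforts": joint torques, N m; "position": TCP position; "ee_rot": TCP orientation; "force": force on the tool from outside, world axes, zero at the start; "ft_torque": the same for the moment, N m; "width": opening from 0.0 (shut) to 1.0 (fully open); "gripper_force": force on a finger pad.
Only numpy, scipy, OpenCV 4.12 (cv2) and the standard library are available. Lean on these libraries where they do the work, as an engineer would, in place of code of your own. Each camera call takes 0.05 s, during which the arm holds its last target. There are 200 camera calls.

## Working session

There is one attempt and no reset: what is moved stays moved. The work goes in short steps, Python scripts to look and compute and a shell command to move; the robot and the scene stay as the last step left them, time stands still between calls to the robot, and variables do not carry over. Pictures are saved under pics/ and viewed, at most 10 in all, crops included, and the job is handed in when it is done.

```bash
mkdir -p pics; cat > h.py <<'E'
import numpy as np, cv2
from cell import readout, vision, arm
from scipy.spatial.transform import Rotation as R
def rot(im):
    r=np.array(im["rotation"],float); return r if r.shape==(3,3) else R.from_rotvec(r).as_matrix() if r.size==3 else R.from_quat(r).as_matrix()
def cloud(im):
    z=im["z_map"]; K=np.array(im["camera_matrix"]); v,u=np.mgrid[:z.shape[0],:z.shape[1]]
    p=np.stack([(u-K[0,2])/K[0,0]*z,-(v-K[1,2])/K[1,1]*z,-z],-1)
    P=p@rot(im).T+np.array(im["position"]); P[z<=0]=np.nan; return P
def ray(im,uv,h):
    K=np.array(im["camera_matrix"]); uv=np.atleast_2d(uv).astype(float)
    d=np.stack([(uv[:,0]-K[0,2])/K[0,0],-(uv[:,1]-K[1,2])/K[1,1],-np.ones(len(uv))],-1)@rot(im).T
    c=np.array(im["position"]); return c+d*((h-c[2])/d[:,2])[:,None]
E
python3 - <<'E'
from h import *
for n in("top","side"):
    im=vision.get_image(n); cv2.imwrite(f"pics/{n}1.png",im["pixels"]); print(n,im["position"],np.round(rot(im),3).tolist(),np.array(im["camera_matrix"]).tolist(),[k for k in im])
s=readout.observe(); print(s, arm.tcp_to_grasp)
E
```

```text
top [0.36479872 0.01794826 1.24795075] [[0.01, 0.995, -0.096], [-1.0, 0.01, -0.005], [-0.004, 0.096, 0.995]] [[396.1380241311966, 0.0, 320.39452080700346], [0.0, 396.1380241311966, 203.25097147224852], [0.0, 0.0, 1.0]] ['pixels', 'z_map', 'camera_matrix', 'position', 'rotation']
side [0.24604731 0.71031364 0.9553722 ] [[-0.945, 0.252, -0.211], [-0.328, -0.736, 0.592], [-0.006, 0.628, 0.778]] [[484.5063396669509, 0.0, 321.1438018643353], [0.0, 484.5063396669509, 205.63695024187047], [0.0, 0.0, 1.0]] ['pixels', 'z_map', 'camera_matrix', 'position', 'rotation']
{'clock': 0.1, 'joints': array([ 1.20238894,  0.43514504,  0.02497933,  1.57395526, -0.01159846,
        1.13398845, -0.07511926]), 'dq': array([ 0.00062136, -0.00200852, -0.00069078, -0.00163595, -0.00081477,
       -0.00030204, -0.00102305]), 'joint_efforts': array([ 1.79587743e-03, -6.69133973e+01,  9.87546556e-01, -3.15144324e+01,
       -6.06139353e-02,  3.76185891e-02,  8.48719742e-05]), 'position': array([ 0.16401557, -0.60265222,  0.22604831]), 'ee_rot': array([-3.11260239e+00, -4.15982506e-01,  4.78165900e-04]), 'force': array([0.06440567, 0.25904264, 0.42484835]), 'ft_torque': array([ 0.0298447 ,  0.02401804, -0.01908892]), 'gripper_force': 0.0, 'width': 0.9963146159508072} -0.0188
```

View pics/top1.png

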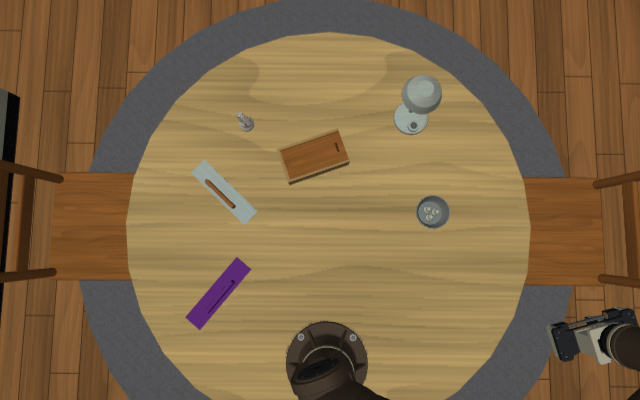

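View pics/side1.png

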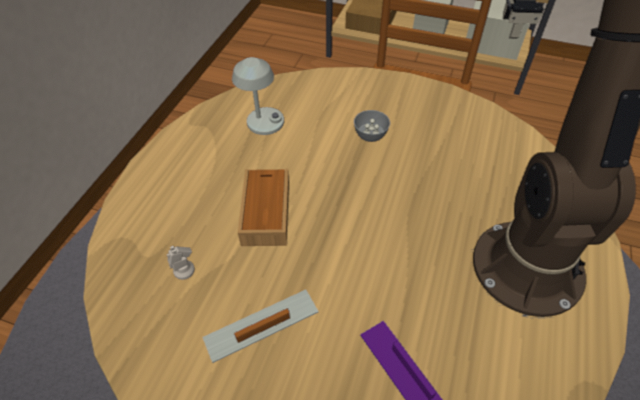

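Top view: straightedge look-alikes are the silver plate with a brown bar at (224,192) and the purple one at (218,293). The silver one is the aluminium straightedge. The box is at (314,157), the knight at (246,122), the bowl at (433,212) and the lamp at (411,118). The side view shows the silver plate at (262,325), the box at (265,205) and the purple one at (400,365).

```bash
cat > meas.py <<'E'
from h import *
im=vision.get_image("top"); P=cloud(im); px=im["pixels"].astype(int); hsv=cv2.cvtColor(im["pixels"],cv2.COLOR_BGR2HSV)
def rectof(mask,h,name):
    m=cv2.morphologyEx(mask.astype(np.uint8),cv2.MORPH_OPEN,np.ones((2,2)))
    c=max(cv2.findContours(m,cv2.RETR_EXTERNAL,cv2.CHAIN_APPROX_NONE)[0],key=cv2.contourArea)
    pts=ray(im,c[:,0,:],h)[:,:2]
    (cx,cy),(w,l),a=cv2.minAreaRect((pts*1000).astype(np.float32))
    if w>l: w,l,a=l,w,a+90   # a: direction of w side
    a=(a+90)%180-90
    print(name,"c",round(cx,1),round(cy,1),"w,l",round(w,1),round(l,1),"yaw(deg)",round(a,2),"pix",c[:,0].mean(0).round())
    return c
roi=np.zeros((400,640),bool); roi[145:235,180:270]=1
plate=roi&(hsv[...,1]<60)&(hsv[...,2]>90); c=rectof(plate,.005,"plate")
r2=np.zeros((400,640),bool); r2[125:190,270:360]=1
zz=P[...,2]
rectof(r2&(zz>.045)&(zz<.07),.055,"box")
r3=cv2.fillPoly(np.zeros((400,640),np.uint8),[cv2.convexHull(c)],1)>0
rectof(r3&(hsv[...,1]>90)&(zz>.015),.036,"bar")
print("lid z",np.nanmedian(zz[150:163,305:322]),"plate z",np.nanmedian(zz[plate]),"bar z",np.nanpercentile(zz[r3],98))
for n,(u,v) in dict(knight=(246,122),bowl=(433,212)).items():
    q=P[v-18:v+18,u-18:u+18].reshape(-1,3); q=q[q[:,2]>.02]; print(n,q.mean(0).round(3),q.max(0).round(3))
cv2.imwrite("pics/crop1.png",cv2.resize(im["pixels"][100:250,170:370],None,fx=4,fy=4,interpolation=cv2.INTER_CUBIC))
E
python3 meas.py
```

```text
plate c 516.5 326.7 w,l 60.6 239.1 yaw(deg) -43.05 pix [225. 193.]
box c 624.7 45.3 w,l 111.4 199.6 yaw(deg) 19.66 pix [314. 156.]
bar c 506.3 332.1 w,l 11.2 119.8 yaw(deg) -42.67 pix [220. 194.]
lid z 0.05250690189602303 plate z 0.004674829559399685 bar z 0.037881400169206145
knight [0.733 0.261 0.068] [0.753 0.286 0.097]
bowl [ 0.462 -0.332  0.034] [ 0.51  -0.268  0.046]
```

View pics/crop1.png

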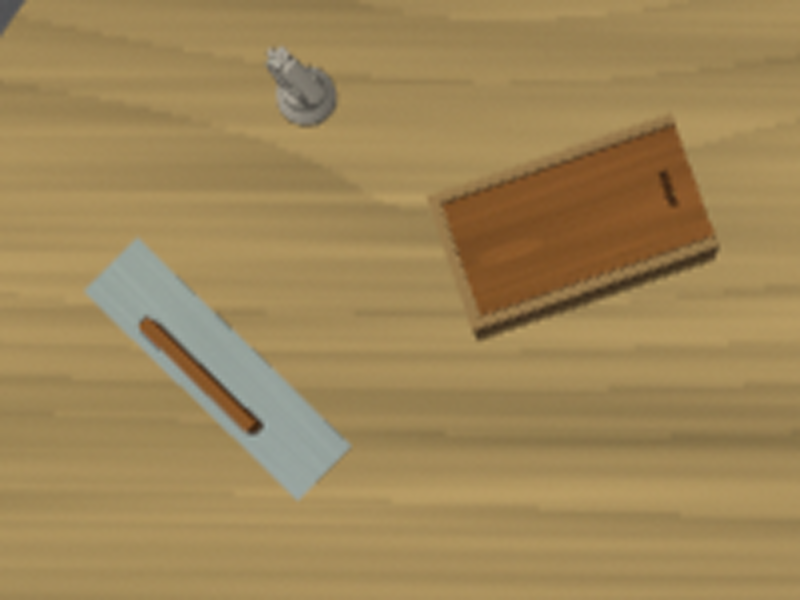

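The crop confirms the choice: a silver plate with a brown bar, bar nearer the robot side and the wide free strip facing the box. The measured sizes fit (60.6x239 mm and 111x200 mm). Next I move above it in an arc.

```bash
cat > go.py <<'E'
import sys; from h import *
# go.py x y z yawdeg : yaw = wanted world direction of tool y; prints shift in units (tool axes now) and turn units
x,y,z,yaw=map(float,sys.argv[1:5]); s=readout.observe(); M=R.from_rotvec(s["ee_rot"]).as_matrix()
d=M.T@(np.array([x,y,z])-s["position"])/.04
yn=np.degrees(np.arctan2(M[1,1],M[0,1])); t=(yaw-yn+90)%180-90
print("t",round(s["clock"],2),"pos",s["position"].round(4),"tool y dir",round(yn,2),"tilt",M[:2,2].round(4),"shift units",d.round(3),"turn units",round(-t/4,2),"j",s["joints"].round(2),"F",s["force"].round(2),"tq",s["ft_torque"].round(2),"w",round(s["width"],3),"gf",round(s["gripper_force"],1))
E
python3 -m creep '[[0.74,-0.45,0,0,1],[0.74,-0.45,0,0,1],[0.74,-0.45,0,0,1],[0.74,-0.45,0,0,1],[0.74,-0.45,0,0,1],[0.74,-0.45,0,0,1],[0.74,-0.45,0,0,1],[0.74,-0.45,0,0,1],[0.74,-0.45,0,0,1],[0.74,-0.45,0,0,1],[0.74,-0.45,0,0,1],[0.74,-0.45,0,0,1]]' 
python3 -m creep '[[0.22,-0.8,0,0,1],[0.22,-0.8,0,0,1],[0.22,-0.8,0,0,1],[0.22,-0.8,0,0,1],[0.22,-0.8,0,0,1],[0.22,-0.8,0,0,1],[0.22,-0.8,0,0,1],[0.22,-0.8,0,0,1],[0.22,-0.8,0,0,1],[0.22,-0.8,0,0,1],[0.22,-0.8,0,0,1],[0.22,-0.8,0,0,1]]' 
python3 go.py 0.507 0.333 0.15 -43
```

```text
clock: 1.65
position: [0.4507, -0.3004, 0.2266]
ee_rot: [-3.114, -0.416, 0.0]
force: [-0.1, -0.9, -0.5]
width: 0.998
gripper_force: 0.0
clock: 3.15
position: [0.451, 0.0978, 0.2266]
ee_rot: [3.114, 0.416, -0.0]
force: [-0.5, 0.7, -1.0]
width: 1.0
gripper_force: 0.0
t 3.15 pos [0.451  0.0978 0.2266] tool y dir -74.79 tilt [-0.0001 -0.0002] shift units [ 2.894 -5.307  1.915] turn units -7.95 j [ 0.02  0.2  -0.4   1.93  0.09  1.03 -1.73] F [-0.49  0.74 -0.98] tq [ 0.01 -0.05  0.02] w 1.0 gf 0.0
```

```bash
python3 -m creep '[[0.36,-0.66,0.1,0,1],[0.36,-0.66,0.1,0,1],[0.36,-0.66,0.1,0,1],[0.36,-0.66,0.1,0,1],[0.36,-0.66,0.1,0,1],[0.36,-0.66,0.1,0,1],[0.36,-0.66,0.1,0,1],[0.36,-0.66,0.1,0,1],[0,0,0.2,0,1]]' 
python3 -m creep '[[0,0,0,-1,1],[0,0,0,-1,1],[0,0,0,-1,1],[0,0,0,-1,1],[0,0,0,-1,1],[0,0,0,-1,1],[0,0,0,-1,1],[0,0,0,-0.95,1],[0,0,0,0,1]]' 
python3 go.py 0.507 0.333 0.007 -43
python3 - <<'E'
from h import *
im=vision.get_image("side"); px=im["pixels"]
hsv=cv2.cvtColor(px,cv2.COLOR_BGR2HSV); P=cloud(im)
m=np.zeros((400,640),bool); m[280:370,195:325]=1
pl=m&(hsv[...,1]<70)&(P[...,2]<.012)&(P[...,2]>.001)
bar=m&(hsv[...,1]>150)&(P[...,2]>.012)&(P[...,2]<.045)&(hsv[...,0]<14)
for n,k in(("plate",pl),("bar",bar)):
    q=P[k]; print(n,k.sum(),q.mean(0).round(4),cv2.minAreaRect((q[:,:2]*1000).astype(np.float32)))
cv2.imwrite("pics/side2.png",cv2.resize(px[180:400,150:450],None,fx=2.5,fy=2.5))
E
```

```text
clock: 4.28
position: [0.5064, 0.3336, 0.1863]
ee_rot: [-3.112, -0.421, 0.0]
force: [0.3, 0.2, 0.3]
width: 1.0
gripper_force: 0.0
clock: 5.4
position: [0.5069, 0.3296, 0.1863]
ee_rot: [2.881, 1.251, -0.001]
force: [0.3, -0.2, -0.6]
width: 0.999
gripper_force: 0.0
t 5.4 pos [0.5069 0.3296 0.1863] tool y dir -43.05 tilt [-0.0005 -0.001 ] shift units [ 0.068 -0.058  4.482] turn units -0.01 j [-0.28  0.5  -0.56  1.64  0.3   1.09 -1.68] F [ 0.31 -0.22 -0.56] tq [-0.03 -0.   -0.05] w 0.999 gf 0.0
plate 2360 [0.522  0.3342 0.0043] ((521.0086669921875, 327.552734375), (240.33375549316406, 69.50383758544922), 46.90822219848633)
bar 170 [0.506  0.3395 0.0264] ((508.8841857910156, 339.9102783203125), (115.18994903564453, 11.319141387939453), 45.84781265258789)
```

View pics/side2.png

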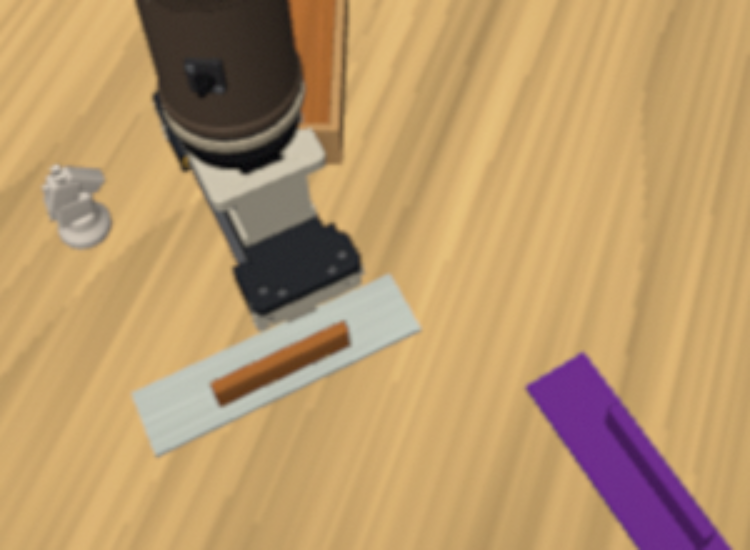

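The side crop shows the open gripper hovering at the bar's right end by perspective, with the bar clear at about (280,362) in the crop. The knight and the purple look-alike are well away. I descend with the opening at 0.5 and slow down at the end.

```bash
python3 -m creep '[[0.11,-0.08,0.5,0,0.5],[0,0,0.9,0,0.5],[0,0,0.9,0,0.5],[0,0,0.9,0,0.5],[0,0,0.6,0,0.5],[0,0,0.3,0,0.5],[0,0,0.2,0,0.5],[0,0,0.1,0,0.5],[0,0,0,0,0.5]]' 
python3 go.py 0.5075 0.335 0.008 -43
```

```text
clock: 6.58
position: [0.5078, 0.3365, 0.0111]
ee_rot: [-2.881, -1.253, -0.001]
force: [0.1, 0.4, 0.4]
width: 0.501
gripper_force: 0.0
t 6.58 pos [0.5078 0.3365 0.0111] tool y dir -42.98 tilt [0.0006 0.0003] shift units [-0.033  0.02   0.077] turn units 0.0 j [-0.36  0.71 -0.47  1.78  0.44  0.76 -1.81] F [0.1  0.44 0.43] tq [-0.05 -0.04 -0.02] w 0.501 gf 0.0
```

```bash
python3 -m creep '[[0,0,0.06,0,0.5],[0,0,0,0,0.25],[0,0,0,0,0],[0,0,0,0,0],[0,0,0,0,0],[0,0,0,0,0],[0,0,0,0,0],[0,0,0,0,0]]' 35
python3 go.py 0.5075 0.335 0.008 -43
python3 -m creep '[[0,0,-0.1,0,0],[0,0,-0.3,0,0],[0,0,-0.4,0,0],[0,0,-0.4,0,0],[0,0,-0.3,0,0],[0,0,0,0,0],[0,0,0,0,0]]' 35
python3 go.py 0.5 0.05 0.068 19.7
```

```text
clock: 7.58
position: [0.5077, 0.3362, 0.0084]
ee_rot: [2.881, 1.253, 0.0]
force: [1.1, -0.9, 1.9]
width: 0.128
gripper_force: 35.0
t 7.58 pos [0.5077 0.3362 0.0084] tool y dir -42.99 tilt [ 0.0002 -0.0001] shift units [-0.026  0.017  0.009] turn units 0.0 j [-0.36  0.71 -0.47  1.78  0.45  0.76 -1.81] F [ 1.11 -0.88  1.88] tq [-0.18 -0.11 -0.09] w 0.128 gf 35.0
clock: 8.45
position: [0.5074, 0.336, 0.068]
ee_rot: [2.881, 1.253, -0.001]
force: [0.2, -0.3, -1.9]
width: 0.126
gripper_force: 35.0
t 8.45 pos [0.5074 0.336  0.068 ] tool y dir -42.98 tilt [-0.0004 -0.0005] shift units [-5.357e+00  4.739e+00  3.000e-03] turn units -15.67 j [-0.33  0.63 -0.51  1.75  0.39  0.86 -1.76] F [ 0.24 -0.35 -1.9 ] tq [ 0.01 -0.06  0.02] w 0.126 gf 35.0
```

```bash
python3 -m creep '[[0,0,0,-1,0],[0,0,0,-1,0],[0,0,0,-1,0],[0,0,0,-1,0],[0,0,0,-1,0],[0,0,0,-1,0],[0,0,0,-1,0],[0,0,0,-1,0]]' 35
python3 -m creep '[[0,0,0,-1,0],[0,0,0,-1,0],[0,0,0,-1,0],[0,0,0,-1,0],[0,0,0,-1,0],[0,0,0,-1,0],[0,0,0,-1,0],[0,0,0,-0.67,0],[0,0,0,0,0]]' 35
python3 go.py 0.39 0.294 0.068 19.7
python3 - <<'E'
from h import *
for n in("top","side"):
    im=vision.get_image(n); P=cloud(im); z=P[...,2]
    m=(z>.045)&(z<.07)&(P[...,0]>.5)&(P[...,0]<.75)&(abs(P[...,1]-.045)<.14)
    hsv=cv2.cvtColor(im["pixels"],cv2.COLOR_BGR2HSV)
    m=cv2.morphologyEx(m.astype(np.uint8),cv2.MORPH_OPEN,np.ones((3,3)))
    c=max(cv2.findContours(m,cv2.RETR_EXTERNAL,cv2.CHAIN_APPROX_NONE)[0],key=cv2.contourArea)
    q=ray(im,c[:,0],.055)[:,:2]*1000; print(n,cv2.minAreaRect(q.astype(np.float32)),np.median(z[m>0]))
    cv2.imwrite(f"pics/{n}3.png",im["pixels"])
E
```

```text
clock: 9.45
position: [0.5072, 0.3359, 0.0674]
ee_rot: [-2.421, -2.002, 0.002]
force: [-0.3, 0.7, -1.5]
width: 0.131
gripper_force: 35.0
clock: 10.58
position: [0.5073, 0.336, 0.0675]
ee_rot: [-1.809, -2.568, 0.002]
force: [0.6, -0.3, -2.3]
width: 0.13
gripper_force: 35.0
t 10.57 pos [0.5073 0.336  0.0675] tool y dir 19.68 tilt [-0.0012 -0.0006] shift units [-0.    -3.113 -0.008] turn units -0.0 j [-0.16  0.71 -0.78  1.73  0.6   0.95 -0.84] F [ 0.57 -0.28 -2.25] tq [-0.04 -0.06 -0.05] w 0.13 gf 35.0
top ((627.5299682617188, 48.615257263183594), (111.66986083984375, 199.09689331054688), 19.80805015563965) 0.05256573930234354
side ((569.9462890625, 95.385498046875), (34.760746002197266, 85.1771011352539), 18.904239654541016) 0.05291963651674325
```

```bash
python3 -m creep '[[0,-0.5,0,0,0],[0,-0.8,0,0,0],[0,-0.8,0,0,0],[0,-0.7,0,0,0],[-0.3,-0.3,0,0,0],[-0.8,0,0,0,0],[-0.9,0,0,0,0],[-0.9,0,0,0,0],[-0.9,0,0,0,0],[-0.9,0,0,0,0],[-0.9,0,0,0,0],[-0.9,0,0,0,0]]' 35
python3 -m creep '[[-0.7,0,0,0,0],[-0.4,0,0,0,0],[-0.2,0,0,0,0],[0,0,0,0,0],[0,0,0,0,0]]' 35
python3 go.py 0.4957 -0.0008 0.068 19.7
python3 - <<'E'
from h import *
for n in("top","side"):
    im=vision.get_image(n); cv2.imwrite(f"pics/{n}4.png",im["pixels"]); np.savez(f"{n}4.npz",**im)
a=cv2.imread("pics/top4.png")[110:230,250:390]; b=cv2.imread("pics/side4.png")[140:280,200:400]
cv2.imwrite("pics/both4.png",np.hstack([cv2.resize(a,(400,343)),cv2.resize(b,(400,343))]))
E
```

```text
clock: 12.18
position: [0.4795, 0.0476, 0.0684]
ee_rot: [1.81, 2.567, 0.0]
force: [0.4, 0.2, -1.9]
width: 0.128
gripper_force: 35.0
clock: 12.8
position: [0.4958, 0.0019, 0.0684]
ee_rot: [-1.807, -2.57, -0.001]
force: [-0.8, 0.6, -3.0]
width: 0.129
gripper_force: 35.0
t 12.8 pos [0.4958 0.0019 0.0684] tool y dir 19.79 tilt [0.0001 0.0005] shift units [-0.063 -0.026  0.011] turn units 0.02 j [ 0.5   0.58 -0.83  2.01  0.59  0.81 -0.33] F [-0.84  0.59 -2.98] tq [ 0.04 -0.11 -0.  ] w 0.129 gf 35.0
```

View pics/both4.png

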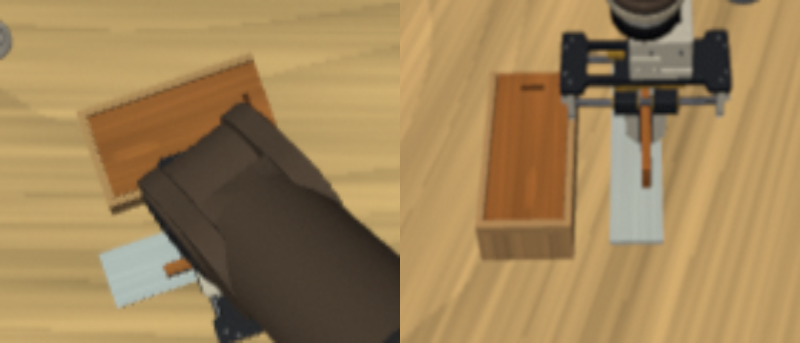

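The combined crop shows the plate in front of the box, free edge towards it with a gap of about 4 cm, roughly parallel; the side half has the box front's top edge near x=575 and the plate's edge near x=612. Now I measure the yaw, gap and centring.

```bash
cat > rel.py <<'E'
import sys; from h import *
A=np.radians(19.7); n=np.array([np.cos(A),np.sin(A)]); t=np.array([-n[1],n[0]])
hz=float(sys.argv[1]); s=readout.observe(); g=s["position"][:2]*1000; print("grip n,t",(g@n).round(1),(g@t).round(1))
def bins(q,hi):
    q=q@np.c_[n,t]; out=[]
    for b in np.arange(q[:,1].min()+8,q[:,1].max()-8,4):
        k=q[(q[:,1]>=b)&(q[:,1]<b+4)]
        if len(k)>3: out.append((b+2,k[:,0].max() if hi else k[:,0].min()))
    o=np.array(out)
    p=np.polyfit(o[:,0],o[:,1],1)
    for _ in range(3):
        r=o[:,1]-np.polyval(p,o[:,0]); k=abs(r)<max(1.5,1.0*np.std(r)); p=np.polyfit(o[k,0],o[k,1],1)
    return p,o[:,0].min().round(),o[:,0].max().round(),k.sum(),len(k)
for nm in("top","side"):
    im=vision.get_image(nm); px=im["pixels"]; P=cloud(im); z=P[...,2]; hsv=cv2.cvtColor(px,cv2.COLOR_BGR2HSV)
    d=np.stack([P[...,0]*1000,P[...,1]*1000],-1)@np.c_[n,t]
    near=(d[...,0]>380)&(d[...,0]<680)&(abs(d[...,1]+167)<140)
    for lab,m,h,hi in(("plate",near&(d[...,0]<555)&(abs(z-hz)<.012)&(hsv[...,1]<45)&(hsv[...,2]>120),hz,True),("box",near&(d[...,0]>535)&(abs(z-.055)<.008)&(hsv[...,1]>60),.055,False)):
        m=cv2.morphologyEx(m.astype(np.uint8),cv2.MORPH_OPEN,np.ones((2,2)))
        nn,L,st,_=cv2.connectedComponentsWithStats(m); 
        if nn<2: print(nm,lab,"none"); continue
        i=1+np.argmax(st[1:,4]); v,u=np.nonzero(L==i)
        q=ray(im,np.c_[u,v],h)[:,:2]*1000; qq=q@np.c_[n,t]
        p,a,b,k,K=bins(q,hi)
        print(nm,lab,"edge n at t=-167:",np.polyval(p,-167.5).round(1),"n at t=-90:",np.polyval(p,-90).round(1),"angle off 19.7 deg:",np.degrees(-np.arctan(p[0])).round(2),"inl",k,K,"t range",qq[:,1].min().round(1),qq[:,1].max().round(1),"n range",qq[:,0].min().round(1),qq[:,0].max().round(1),"area",len(q))
E
python3 rel.py 0.065
```

```text
grip n,t 467.4 -165.5
top plate edge n at t=-167: 502.5 n at t=-90: 502.7 angle off 19.7 deg: -0.15 inl 16 18 t range -131.9 -43.9 n range 444.8 504.1 area 489
top box edge n at t=-167: 585.2 n at t=-90: 556.9 angle off 19.7 deg: 20.08 inl 35 46 t range -267.1 -68.2 n range 548.7 659.1 area 1598
side plate edge n at t=-167: 503.1 n at t=-90: 503.6 angle off 19.7 deg: -0.37 inl 34 34 t range -189.1 -37.2 n range 446.0 505.0 area 1030
side box edge n at t=-167: 556.0 n at t=-90: 549.7 angle off 19.7 deg: 4.59 inl 28 47 t range -260.8 -57.3 n range 549.3 659.7 area 2800
```

```bash
python3 - <<'E'
from h import *
for n,roi in(("top",(275,355,125,190)),("side",(235,295,160,250))):
    im=dict(vision.get_image(n)); px=cv2.imread(f"pics/{n}1.png"); hsv=cv2.cvtColor(px,cv2.COLOR_BGR2HSV)
    m=np.zeros((400,640),np.uint8); a,b,c,d=roi; k=hsv[c:d,a:b]; m[c:d,a:b]=(k[...,0]<15)&(k[...,1]>140)&(k[...,2]>90)
    m=cv2.morphologyEx(m,cv2.MORPH_CLOSE,np.ones((7,7)));m=cv2.morphologyEx(m,cv2.MORPH_OPEN,np.ones((3,3)))
    c=max(cv2.findContours(m,cv2.RETR_EXTERNAL,cv2.CHAIN_APPROX_NONE)[0],key=cv2.contourArea)
    q=ray(im,c[:,0],.055)[:,:2]*1000
    (cx,cy),(w,l),a0=cv2.minAreaRect(q.astype(np.float32)); print(n,cx,cy,w,l,a0)
    A=np.radians(19.7); N=np.array([np.cos(A),np.sin(A)]);T=np.array([-N[1],N[0]]); r=q@np.c_[N,T]; r0=np.array([cx,cy])@np.c_[N,T]
    for s in(-1,1):
        k=(s*(r[:,0]-r0[0])>min(w,l)/2-6)&(abs(r[:,1]-r0[1])<75); p=np.polyfit(r[k,1],r[k,0],1); print("  long side",s,"yaw",19.7-np.degrees(np.arctan(p[0])),"n",np.polyval(p,r0[1]),k.sum(),"res",np.std(r[k,0]-np.polyval(p,r[k,1])))
E
```

```text
top 630.6079711914062 44.210845947265625 89.96658325195312 186.30409240722656 19.945289611816406
  long side -1 yaw 19.74174114632796 n 566.6214317479239 46 res 1.3086873456782082
  long side 1 yaw 20.723274937090558 n 650.9870849154148 46 res 1.2806670719268272
side 629.14794921875 47.39824676513672 91.46524810791016 186.34878540039062 19.69731330871582
  long side -1 yaw 19.801074364002826 n 563.8131463411131 48 res 0.6666270850353126
  long side 1 yaw 19.726145931076367 n 652.5580568432981 47 res 0.7123809324388675
```

```bash
python3 -m creep '[[-0.05,0,0.4,-0.08,0],[0,0.2,0.5,0,0],[0,0.2,0.35,0,0],[0,0.2,0.15,0,0],[0,0.15,0.05,0,0],[0,0,0,0,0],[0,0,0,0,0]]' 35
python3 go.py 0.5334 0.0127 0.0085 19.7; python3 rel.py 0.007
```

```text
clock: 13.98
position: [0.5249, 0.0091, 0.0107]
ee_rot: [1.801, 2.573, 0.0]
force: [0.9, -1.0, -2.3]
width: 0.126
gripper_force: 35.0
t 13.97 pos [0.5249 0.0091 0.0107] tool y dir 20.02 tilt [ 0.0004 -0.0002] shift units [0.012 0.229 0.054] turn units 0.08 j [ 0.41  0.69 -0.75  1.98  0.69  0.75 -0.41] F [ 0.9  -1.   -2.31] tq [ 0.02 -0.04  0.01] w 0.126 gf 35.0
grip n,t 497.3 -168.4
top plate edge n at t=-167: 529.1 n at t=-90: 532.4 angle off 19.7 deg: -2.39 inl 15 18 t range -134.4 -46.9 n range 473.8 534.0 area 462
top box edge n at t=-167: 610.6 n at t=-90: 579.1 angle off 19.7 deg: 22.17 inl 32 46 t range -267.1 -68.2 n range 547.9 659.1 area 1233
side plate edge n at t=-167: 532.6 n at t=-90: 532.8 angle off 19.7 deg: -0.15 inl 33 33 t range -186.5 -38.7 n range 475.4 534.0 area 964
side box edge n at t=-167: 577.1 n at t=-90: 550.9 angle off 19.7 deg: 18.68 inl 30 47 t range -260.8 -56.8 n range 549.4 659.7 area 2357
```

```bash
python3 -m creep '[[0,0.08,0,0,0],[0,0.07,0,0,0],[0,0,0.03,0,0],[0,0,0.015,0,0],[0,0,0,0,0],[0,0,0,0,0]]' 35
python3 - <<'E'
from h import *
s=readout.observe(); n=np.array([.9414,.3373,0]); print(s["position"]@n,s["position"][2],s["force"]@n,s["force"],s["ft_torque"])
im=vision.get_image("side"); a=im["pixels"][150:270,210:350]; cv2.imwrite("pics/s5.png",cv2.resize(a,None,fx=5,fy=5,interpolation=cv2.INTER_CUBIC))
E
```

```text
clock: 14.82
position: [0.5304, 0.0112, 0.0085]
ee_rot: [-1.801, -2.574, 0.0]
force: [0.3, 0.6, -2.1]
width: 0.127
gripper_force: 35.0
0.5031080418864992 0.008477464831949718 0.5167825889747626 [ 0.32487553  0.62539213 -2.14001586] [-0.00955811 -0.1253217   0.01522221]
```

View pics/s5.png

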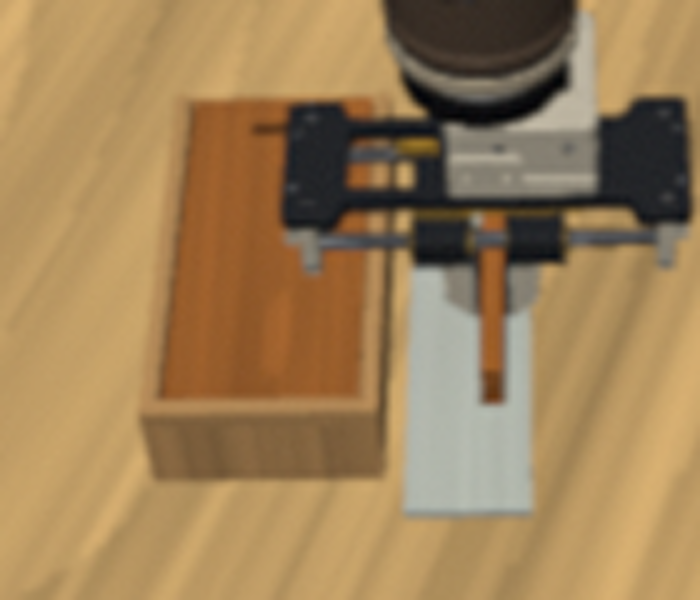

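The crop shows a gap of about 10 mm between the plate edge (406,470) and the box's lower front edge (383,470), and the two are parallel. I close it in small steps.

```bash
for i in 1; do python3 -m creep '[[0,0.05,0.01,0,0],[0,0.05,0,0,0],[0,0,0,0,0]]' 35; python3 -m creep '[[0,0.03,0,0,0],[0,0,0,0,0]]' 35; python3 -m creep '[[0,0.03,0,0,0],[0,0,0,0,0]]' 35; done; python3 go.py 0.5334 0.0127 0.0085 19.8; python3 rel.py 0.005
```

```text
clock: 15.25
position: [0.5345, 0.0126, 0.0083]
ee_rot: [1.801, 2.574, 0.0]
force: [-2.4, -0.6, 2.9]
width: 0.127
gripper_force: 35.0
clock: 15.5
position: [0.535, 0.0128, 0.0083]
ee_rot: [-1.801, -2.574, 0.001]
force: [-5.4, -1.3, 6.1]
width: 0.131
gripper_force: 35.0
clock: 15.75
position: [0.5362, 0.0132, 0.0083]
ee_rot: [1.801, 2.574, -0.001]
force: [-3.4, -1.7, 6.6]
width: 0.131
gripper_force: 35.0
t 15.75 pos [0.5362 0.0132 0.0083] tool y dir 20.02 tilt [-0.0004 -0.0006] shift units [ 0.012 -0.071 -0.004] turn units 0.06 j [ 0.4   0.7  -0.74  1.95  0.69  0.76 -0.41] F [-3.43 -1.71  6.61] tq [-0.27  0.6  -0.02] w 0.131 gf 35.0
grip n,t 509.3 -168.3
top plate edge n at t=-167: 544.6 n at t=-90: 544.8 angle off 19.7 deg: -0.18 inl 16 18 t range -133.7 -46.9 n range 485.8 546.1 area 465
top box edge n at t=-167: 619.5 n at t=-90: 556.4 angle off 19.7 deg: 39.14 inl 24 35 t range -223.3 -68.2 n range 547.7 659.1 area 875
side plate edge n at t=-167: 545.5 n at t=-90: 545.2 angle off 19.7 deg: 0.25 inl 32 33 t range -185.1 -39.9 n range 487.6 546.7 area 946
side box edge n at t=-167: 584.2 n at t=-90: 550.3 angle off 19.7 deg: 23.61 inl 30 47 t range -260.8 -57.7 n range 549.2 659.7 area 2187
```

```bash
python3 -m creep '[[0,0,-0.012,0,0],[0,0,0,0,0],[0,0,0,0,0]]' 35; python3 go.py 0.5334 0.0127 0.0085 19.8
python3 - <<'E'
from h import *
im=vision.get_image("side"); a=im["pixels"][200:270,240:330]; cv2.imwrite("pics/s6.png",cv2.resize(a,None,fx=8,fy=8,interpolation=cv2.INTER_CUBIC))
E
```

```text
clock: 16.23
position: [0.5366, 0.0135, 0.0085]
ee_rot: [-1.801, -2.574, -0.0]
force: [-0.2, 0.5, -3.0]
width: 0.126
gripper_force: 35.0
t 16.23 pos [0.5366 0.0135 0.0085] tool y dir 20.02 tilt [-0.      0.0002] shift units [ 0.009 -0.081 -0.001] turn units 0.06 j [ 0.4   0.7  -0.74  1.95  0.69  0.76 -0.41] F [-0.17  0.45 -3.  ] tq [-0.02 -0.11 -0.05] w 0.126 gf 35.0
```

View pics/s6.png

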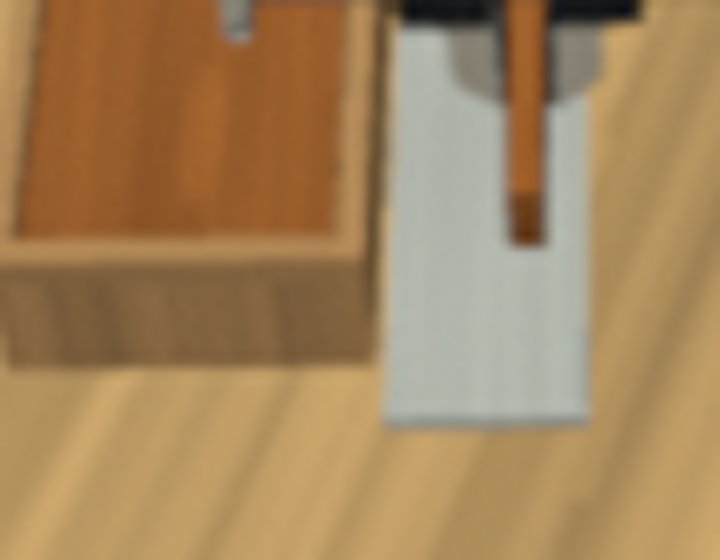

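The gap is now about 4 mm: box foot corner at (372,365), plate edge at (385,365). The plate hovers a hair above the table, so the horizontal force is free for sensing contact.

```bash
python3 -m creep '[[0,0.025,0,0,0],[0,0.025,0,0,0],[0,0,0,0,0]]' 35; python3 -m creep '[[0,0.01,0,0,0],[0,0,0,0,0]]' 35|grep force: ; python3 -m creep '[[0,0.01,0,0,0],[0,0,0,0,0]]' 35|grep force:; python3 go.py 0.5334 0.0127 0.0085 19.8
```

```text
clock: 16.65
position: [0.5385, 0.0142, 0.0086]
ee_rot: [1.801, 2.574, 0.0]
force: [0.5, 0.0, -1.8]
width: 0.128
gripper_force: 35.0
force: [0.2, -0.1, -1.9]
gripper_force: 35.0
force: [0.4, -0.5, -2.6]
gripper_force: 35.0
t 17.15 pos [0.5392 0.0143 0.0086] tool y dir 20.02 tilt [ 0.     -0.0001] shift units [ 0.011 -0.15   0.003] turn units 0.06 j [ 0.39  0.71 -0.74  1.95  0.69  0.76 -0.4 ] F [ 0.4  -0.54 -2.62] tq [ 0.01 -0.15 -0.02] w 0.129 gf 35.0
```

```bash
for i in 1; do python3 -m creep '[[0,0.01,0,0,0],[0,0,0,0,0]]' 35|grep ^force: ; python3 -m creep '[[0,0.01,0,0,0],[0,0,0,0,0]]' 35|grep ^force:; python3 -m creep '[[0,0.008,0,0,0],[0,0,0,0,0]]' 35|grep ^force:; done; python3 go.py 0.5334 0.0127 0.0085 19.8
```

```text
force: [-0.2, -1.3, -2.0]
force: [-2.0, -0.5, -1.3]
force: [-6.1, 0.1, 0.6]
t 17.9 pos [0.5395 0.0144 0.0085] tool y dir 20.02 tilt [-0.0013 -0.0007] shift units [ 0.011 -0.157 -0.001] turn units 0.05 j [ 0.39  0.71 -0.74  1.94  0.69  0.76 -0.4 ] F [-6.1   0.07  0.6 ] tq [-0.32  0.99 -0.07] w 0.131 gf 35.0
```

```bash
python3 -m creep '[[0,-0.007,0.005,0,0],[0,0,0,0,0],[0,0,0,0,0]]' 35; python3 go.py 0.5334 0.0127 0.0085 19.8; python3 rel.py 0.005
python3 - <<'E'
from h import *
im=vision.get_image("side"); a=im["pixels"][200:270,240:330]; cv2.imwrite("pics/s7.png",cv2.resize(a,None,fx=8,fy=8,interpolation=cv2.INTER_CUBIC))
E
```

```text
clock: 18.27
position: [0.5394, 0.0144, 0.0084]
ee_rot: [-1.801, -2.574, 0.002]
force: [-4.8, -1.9, 1.8]
width: 0.123
gripper_force: 35.0
t 18.27 pos [0.5394 0.0144 0.0084] tool y dir 20.02 tilt [-0.0009 -0.0006] shift units [ 0.011 -0.156 -0.002] turn units 0.06 j [ 0.39  0.71 -0.74  1.94  0.69  0.76 -0.4 ] F [-4.78 -1.95  1.84] tq [-0.31  0.9  -0.08] w 0.123 gf 35.0
grip n,t 512.7 -168.2
top plate edge n at t=-167: 546.9 n at t=-90: 548.9 angle off 19.7 deg: -1.49 inl 14 18 t range -134.7 -46.9 n range 489.5 550.2 area 468
top box edge n at t=-167: 626.7 n at t=-90: 560.9 angle off 19.7 deg: 40.33 inl 22 33 t range -213.5 -68.2 n range 547.8 659.1 area 808
side plate edge n at t=-167: 550.0 n at t=-90: 549.6 angle off 19.7 deg: 0.31 inl 33 33 t range -185.2 -40.0 n range 492.3 550.9 area 969
side box edge n at t=-167: 587.1 n at t=-90: 551.3 angle off 19.7 deg: 24.79 inl 29 47 t range -260.8 -57.4 n range 549.5 659.7 area 2128
```

View pics/s7.png

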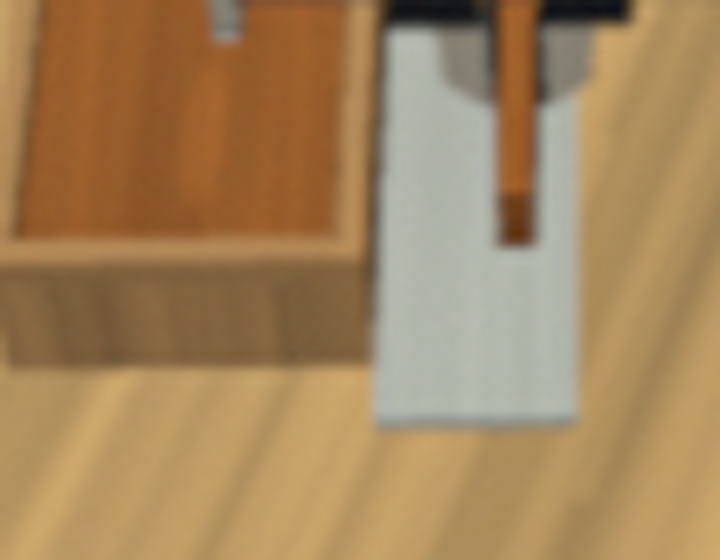

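The plate edge now meets the box foot (372,365) with no visible gap, and the box hasn't moved. The moment about vertical is near zero, so the contact is even. I ease the push slightly and hold.

```bash
python3 -m creep '[[0,-0.004,0,0,0],[0,0,0,0,0],[0,0,0,0,0],[0,0,0,0,0]]' 35;  python3 go.py 0.5334 0.0127 0.0085 19.8; python3 -m creep '[[0,0,0,0,0],[0,0,0,0,0],[0,0,0,0,0],[0,0,0,0,0],[0,0,0,0,0],[0,0,0,0,0],[0,0,0,0,0],[0,0,0,0,0],[0,0,0,0,0],[0,0,0,0,0],[0,0,0,0,0],[0,0,0,0,0]]' 35|grep ^force
```

```text
clock: 18.92
position: [0.5394, 0.0144, 0.0084]
ee_rot: [-1.801, -2.574, 0.001]
force: [-4.4, -1.5, 2.0]
width: 0.13
gripper_force: 35.0
t 18.93 pos [0.5394 0.0144 0.0084] tool y dir 20.02 tilt [-0.0007 -0.0004] shift units [ 0.01  -0.155 -0.003] turn units 0.06 j [ 0.39  0.71 -0.74  1.94  0.69  0.76 -0.4 ] F [-4.35 -1.47  1.99] tq [-0.32  0.89 -0.09] w 0.13 gf 35.0
force: [-5.1, -0.5, 2.3]
```

```bash
python3 -m creep '[[0,-0.007,0,0,0],[0,0,0,0,0],[0,0,0,0,0],[0,0,0,0,0],[0,0,0,0,0],[0,0,0,0,0],[0,0,0,0,0],[0,0,0,0,0],[0,0,0,0,0],[0,0,0,0,0],[0,0,0,0,0],[0,0,0,0,0]]' 35;  python3 go.py 0.5334 0.0127 0.0085 19.8; python3 rel.py 0.005 | grep -v box
```

```text
clock: 21.92
position: [0.5394, 0.0145, 0.0084]
ee_rot: [-1.801, -2.574, 0.0]
force: [-5.4, -0.1, 0.9]
width: 0.128
gripper_force: 35.0
t 21.93 pos [0.5394 0.0145 0.0084] tool y dir 20.03 tilt [-0.0002 -0.0001] shift units [ 0.01  -0.157 -0.003] turn units 0.06 j [ 0.39  0.71 -0.74  1.94  0.69  0.76 -0.4 ] F [-5.36 -0.12  0.92] tq [-0.27  0.89 -0.13] w 0.128 gf 35.0
grip n,t 512.7 -168.2
top plate edge n at t=-167: 546.4 n at t=-90: 548.6 angle off 19.7 deg: -1.65 inl 13 18 t range -134.7 -46.9 n range 489.5 550.2 area 464
side plate edge n at t=-167: 550.0 n at t=-90: 549.6 angle off 19.7 deg: 0.3 inl 33 33 t range -185.2 -39.9 n range 492.3 550.9 area 969
```

```bash
python3 -m creep '[[0,-0.1,-0.02,0,0],[0,-0.25,-0.1,0,0],[0,-0.3,-0.2,0,0],[0,-0.1,-0.4,0,0],[0,0,-0.6,0,0],[0,0,-0.6,0,0],[0,0,-0.6,0,0],[0,0,-0.5,0,0],[0,0,-0.3,0,0],[0,0,-0.1,0,0],[0,0,0,0,0]]' 35
python3 -m creep '[[0,0.2,0,0,0],[0,0.4,0,0,0],[0,0.5,0,0,0],[0,0.5,0,0,0],[0,0.5,0,0,0],[0,0.4,0,0,0],[0,0.25,0,0,0],[0,0.12,0,0,0],[0,0,0,0,0],[0,0,0,0,0],[0,0,0,0,0]]' 35
python3 go.py 0.6193 0.0433 0.143 19.8
python3 - <<'E'
from h import *
I=[vision.get_image(n)["pixels"] for n in("top","side")]
cv2.imwrite("pics/end.png",cv2.resize(np.vstack([I[0][60:260,180:480],I[1][60:260,150:450]]),None,fx=1.5,fy=1.5))
E
```

```text
clock: 23.4
position: [0.5112, 0.0041, 0.1451]
ee_rot: [1.802, 2.574, -0.0]
force: [1.2, -0.9, -2.4]
width: 0.129
gripper_force: 35.0
clock: 24.78
position: [0.619, 0.0432, 0.1453]
ee_rot: [1.802, 2.573, -0.001]
force: [-0.5, -0.1, -3.0]
width: 0.128
gripper_force: 35.0
t 24.77 pos [0.619  0.0432 0.1453] tool y dir 20.01 tilt [-0.     -0.0004] shift units [-0.001  0.009  0.057] turn units 0.05 j [ 0.38  0.65 -0.85  1.63  0.53  1.1  -0.26] F [-0.46 -0.13 -3.03] tq [ 0.01 -0.07  0.02] w 0.128 gf 35.0
```

View pics/end.png

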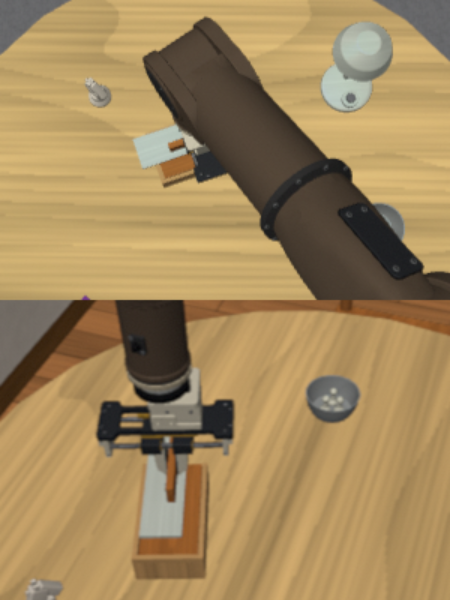

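The plate is held level above the lid (top half about (160,145), side half about (165,505)). The knight, bowl and lamp are untouched. One numeric check of the plate's position and the box's before handing in.

```bash
python3 - <<'E'
from h import *
A=np.radians(19.8); N=np.array([np.cos(A),np.sin(A)]);T=np.array([-N[1],N[0]])
for n in("top","side"):
    im=vision.get_image(n); P=cloud(im); hsv=cv2.cvtColor(im["pixels"],cv2.COLOR_BGR2HSV); z=P[...,2]
    xy=P[...,:2]*1000@np.c_[N,T]
    for lab,m,h in(("plate",(abs(z-.142)<.01)&(hsv[...,1]<45)&(hsv[...,2]>120)&(abs(xy[...,0]-605)<60)&(abs(xy[...,1]+168)<140),.142),("box",(abs(z-.054)<.007)&(abs(xy[...,0]-605)<70)&(abs(xy[...,1]+168)<120),.055)):
        v,u=np.nonzero(cv2.morphologyEx(m.astype(np.uint8),cv2.MORPH_OPEN,np.ones((2,2)))); q=ray(im,np.c_[u,v],h)[:,:2]*1000@np.c_[N,T]
        print(n,lab,len(q),"z",np.median(P[v,u,2]).round(4),"n",np.percentile(q[:,0],[.5,99.5]).round(),"t",np.percentile(q[:,1],[.5,99.5]).round())
E
```

```text
top plate 581 z nan n [574. 633.] t [-136.  -48.]
top box 322 z nan n [548. 590.] t [-144.  -70.]
side plate 1088 z nan n [576. 634.] t [-230.  -40.]
side box 1588 z nan n [549. 659.] t [-260.  -59.]
```

```bash
python3 -m creep '[[0,0,0,0,0],[0,0,0,0,0],[0,0,0,0,0],[0,0,0,0,0]]' 35; python3 -c "from cell import sign_off; print(sign_off())"
```

```text
clock: 25.48
position: [0.6192, 0.0436, 0.1452]
ee_rot: [1.801, 2.574, -0.0]
force: [-0.1, 0.2, -2.3]
width: 0.128
gripper_force: 35.0
the job is handed in; nothing more can be done
None
```

The job is handed in at 25.5 s: the straightedge's free edge was held against the box front for about 3.5 s at roughly 5 N, with no box movement seen, and it is now held level, centred along the lid about 8 cm above it.

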